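Load the mill jar with grinding balls from the lidded tub

TASK

Take the steel scoop and lever the tub's clear lid fully open with the scoop's lip, then scoop up the white grinding balls and pour at least four of the five into the open steel mill jar, gently from just above its rim; a leftover ball may stay in the tub. Touch the lid and the balls only with the scoop, never with the gripper, spill none on the bench and leave the other labware where it is. Finish with the lid standing open, the balls at rest and the scoop set back down level on the bench.

Things in the scene. Friction and masses are not known exactly. Their poses are not given: they have to be found in the camera images.
- scoop: Steel hand scoop, 160 g, standing level on its pan. Origin: centre of the pan's underside; x forward to the lip, z up. Flat pan 90 long (x -45 to +45), 88 wide, 2 thick, open in front. Side walls 2.5 thick: 31 high from x -45 to +17, then 16 high to x +33, none over the last 12. Rear wall 42 high at x -45.
- scoop_grip (a point): Middle of the scoop's flat-sided black handle bar, at (-45, 0, 87) in the scoop's frame, same axes. The bar runs along x above the rear wall: x -85 to -15, 18 wide (y), z 74 to 100, on a 16 wide neck.
- scoop_lip (a point): Middle of the scoop's front lip, at (45, 0, 1) in the scoop's frame.
- tub_floor (a point): Centre of the inner floor of the tub, a fixed grey trough; x along it to the hinge end, z up. Outside 250 (x) x 120 (y) x 55 high; walls 5, inside 240 x 110, narrowing from x -20 to 98 wide beyond x +60; floor 12 above the bench, rims 43 above the floor. Floor ends at x +90 in a ramp rising 55 deg to the rim. Balls start at x -5 to +85; x -120 to -20 is empty.
- lid (a joint): Tub lid hinge, rad: 0 shut, grows as the lid swings up, about 1.57 upright, stop at 1.9. A stiff hinge: the lid stays where it is left; about 1.5 N at its edge moves it. It may start slightly ajar.
- lid_hinge (a point): Middle of the hinge axis, on the rim of the tub's hinge end, 55 above the bench; the frame turns with the lid; when shut its axes are the tub's (hinge axis along y, lid extends 272 to -x).
- lid_edge (a point): Middle of the lid's free edge, on its underside. The lid is a clear plate with thin grey borders, 272 long, 120 wide, 5 thick, underside 1 above the rim; the free edge overhangs the tub's end wall by 22, a ledge under which a blade can go (ledge underside 56 above the bench when shut).
- jar: Steel mill jar, round, open on top, fixed on a round foot 134 wide, 6 high. Origin: centre of its underside on the bench, z up. 124 outside diameter at the rim, wall 4 (mouth 116 wide, floor about 110 wide), rim 68 high, inner floor 10 above the bench.
- ball0: Polished white ceramic grinding ball, 26 diameter, 35 g; origin at its centre. One of five alike in the tub.
- ball1: Polished white ceramic grinding ball, 26 diameter, 35 g; origin at its centre. One of five alike in the tub.
- ball2: Polished white ceramic grinding ball, 26 diameter, 35 g; origin at its centre. One of five alike in the tub.
- ball3: Polished white ceramic grinding ball, 26 diameter, 35 g; origin at its centre. One of five alike in the tub.
- ball4: Polished white ceramic grinding ball, 26 diameter, 35 g; origin at its centre. One of five alike in the tub.
- reagent: Bystander, loose: round glass bottle with screw cap, 56 diameter, 120 high mm; origin at the centre of its underside.
- amber: Bystander, loose: squat amber jar with screw cap, 60 diameter, 100 high mm; origin at the centre of its underside.
- tipbox: Bystander, loose: pipette tip box, 120 x 80, 65 high mm; origin at the centre of its underside.
- dishes: Bystander, loose: two stacked petri dishes, 86 diameter, 28 high mm; origin at the centre of its underside.
- beaker: Bystander, loose: empty open beaker, 64 diameter, 80 high mm; origin at the centre of its underside.
- tuberack: Bystander, loose: rack of five capped tubes, 50 x 130, 75 high mm; origin at the centre of its underside.

How it is judged:
By the outcome, as a careful person would: the job done as asked, in the order asked, and still so for the second after the job is handed in, with the robot touching nothing.
It also fails if it takes over 72 s, if anything falls off the work surface, if the arm or the gripper's body presses on something with over 40 N, if the wrist force passes 120 N, or if a joint passes its speed limit or range.

ROBOT

A 6-joint arm with a two-finger parallel gripper is mounted at the origin on the work surface. World frame = base frame: x ahead of the robot, y to its left, z up, the work surface at z = 0. Lengths are in mm, angles in rad, forces in N, time in s.
With the tool pointing down it reaches from about 275 to 1000 mm from the base axis. Payload 8.4 kg.
Tool frame: the origin (TCP) lies at the very end of the fingers, on their centre line; the grasp point (between the pads) lies 19 mm behind it; z points along the fingers, x is the direction in which the jaws open and shut, and the axes are right-handed (so a half turn about z gives the same grasp; the last joint's range is limited). The gripper opens to 85 mm and grips with 20 to 120 N. Pads are 22 mm wide; open, the fingers measure 114 mm over their backs; the gripper's body (76 mm by 85 mm) begins 54 mm behind the grasp point. The pads swing forward as they close: fully open they stand 13 mm farther back than shut.
Start: joints at [-1.288, 0.353, 1.633, -0, 1.155, -0.002], TCP at [175.602, -599.826, 203.581] pointing down, gripper open.
Joint ranges: [-2.63, 2.63], [-0.92, 2.1], [0.06, 2.66], [-1.3, 4.44], [0, 2.69], [-3.02, 3.02]. Speed limits (rad/s): [2.22, 2.22, 2.79, 3.14, 3.14, 3.14].

INTERFACE

Orientations are given as [roll, pitch, yaw] about the fixed x, y, z axes, in that order (R = Rz(yaw) Ry(pitch) Rx(roll)).
In Python, from rig import sense, grab_frame, calibration, sign_off gives the robot as it stands.
- The arm moves only by the tool servo_tool, never from a script. Its argument "series" is one flat list of numbers, 4 for each row, row after row: the shift along the world's x, y, z in m, then the turn about the world's z in degrees. In form: [x, y, z, yaw, x, y, z, yaw, ...]. A call has 1 to 8 rows; each row shifts and turns the commanded pose from where the row before left it; what a row does not reach is not made up. A row lasts 1/12 s, in which the tool goes at most 41.7 mm and 7.16 degrees, less where a joint would pass 70% of its speed; a pose out of reach is approached as far as the arm can. A call is refused whole if a number of a shift passes 0.0417 or a number of a turn 7.16, either way. A call with a gripper value outside its range is refused whole. "gripper" is the finger opening in m, from 0 to 0.0854, set as the call begins (left out, the last holds). The fingers move at their own pace and stop on an object; "newtons" is the grip in N (left out, the last holds). Time passes only in rows, so rows that do not move let the fingers close. It gives the time, the measured TCP pose, the force and the opening at its end, in the units of the state.
- sense(): the state, without advancing time (a new reading comes with each control period).
- grab_frame(name): name is "scene" or "top"; returns the picture (480x640x3 uint8, blue, green, red); there is no depth.
- calibration(name): a dict with "fx", "fy", "cx", "cy" (pixels), "rvec" (rotation vector, rad) and "tvec" (3), from world to camera coordinates, as OpenCV has them. Camera axes: x right, y down, z forward; pixel columns grow to the right and rows downward; lengths in mm; the calibration is good to about 2 mm. A picture is of the moment at which its call begins. calibration takes no time and is no camera call.
- sign_off(): hands the job in, once; it reports no verdict.
The state is a dict: "clock": time; "qpos": joint angles; "qvel": joint speeds; "joint_efforts": joint torques, N m; "eef_pos": TCP position; "tcp_rot": TCP orientation; "contact_force": force on the tool from outside, world axes, zero at the start; "wrist_torque": the same for the moment, N m; "opening": opening from 0.0 (shut) to 1.0 (fully open).
Only numpy, scipy, OpenCV 4.12 (cv2) and the standard library are available. Lean on these libraries where they do the work, as an engineer would, in place of code of your own. Each camera call takes 0.05 s, during which the arm holds its last target. There are 200 camera calls.

## Working session

There is one attempt and no reset: what is moved stays moved. The work goes in short steps, Python scripts to look and compute and a tool call to move; the robot and the scene stay as the last step left them, time stands still between calls to the robot, and variables do not carry over. Pictures are saved under pics/ and viewed, about 8 in all and at most 12, crops included, and the job is handed in when it is done.

Besides the shell and the picture viewer there is one more tool, called after "Call:" by a JSON object that holds its "name" and its "arguments". servo_tool: Moves the arm, as the interface text tells. Its arguments: {"type":"object","properties":{"series":{"type":"array"},"gripper":{"type":"number"},"newtons":{"type":"number"}},"required":["series"]}

```bash
mkdir -p pics; python3 - <<'E'
from rig import *
import cv2
for n in("scene","top"):
    cv2.imwrite(f"pics/{n}0.png",grab_frame(n)); print(n,calibration(n))
print(sense())
E
```

```text
scene {'fx': 439.97077525791764, 'fy': 439.97077525791764, 'cx': 318.3967299213276, 'cy': 235.36402824481073, 'rvec': array([ 1.06705439,  2.35087005, -1.09754951]), 'tvec': array([ 422.96350821, -220.73780472, 1403.87736586])}
top {'fx': 563.3655824662414, 'fy': 563.3655824662414, 'cx': 318.2940952836085, 'cy': 239.56879509799947, 'rvec': array([ 2.11676684, -2.12515818,  0.20987335]), 'tvec': array([ -25.3629649 ,  576.65692296, 1187.60843853])}
{'clock': 0.1, 'qpos': array([-1.28839660e+00,  3.53582414e-01,  1.63404782e+00,  6.80048356e-06,
        1.15517693e+00, -2.39633455e-03]), 'qvel': array([ 0.00087198,  0.00046155, -0.00337222,  0.00113168,  0.00213318,
       -0.00139627]), 'joint_efforts': array([-1.84308637e-04, -6.06355906e+01, -3.42818141e+01, -1.07921519e-04,
        3.89302644e-03,  1.82717201e-05]), 'eef_pos': array([ 175.48113398, -599.39446218,  202.9396723 ]), 'tcp_rot': array([-3.14158353e+00,  1.21449421e-03, -1.28600301e+00]), 'contact_force': array([ 0.45731776,  1.09023403, -0.91426345]), 'wrist_torque': array([-0.00076165, -0.032653  , -0.06629812]), 'opening': 0.9974104397370719}
```

View pics/scene0.png

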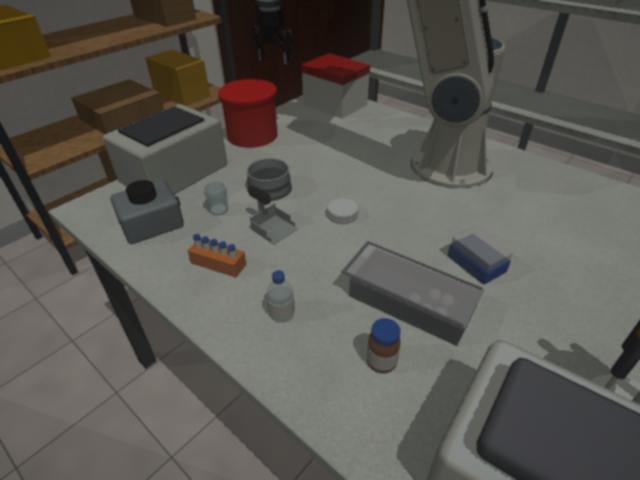

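View pics/top0.png

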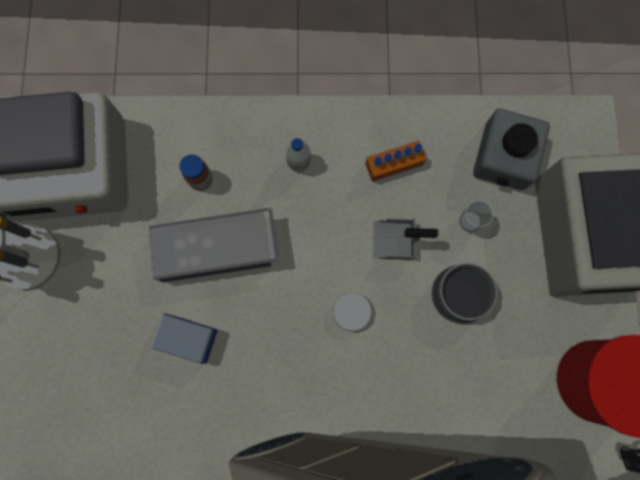

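```bash
cat > h.py <<'E'
import numpy as np,cv2
from rig import *
def cam(n):
    c=calibration(n);K=np.array([[c['fx'],0,c['cx']],[0,c['fy'],c['cy']],[0,0,1]]);return K,np.array(c['rvec']),np.array(c['tvec'])
def px2w(n,uv,z):
    K,r,t=cam(n);R=cv2.Rodrigues(r)[0];o=-R.T@t
    d=R.T@np.linalg.inv(K)@np.array([uv[0],uv[1],1.]);return (o+d*(z-o[2])/d[2]).round(1)
def w2px(n,P):
    K,r,t=cam(n);return cv2.projectPoints(np.float32(P).reshape(-1,1,3),r,t,K,None)[0][:,0].round(1)
def crop(n,name,x0,y0,w,h,s,pts=()):
    im=grab_frame(n)
    c=cv2.resize(im[y0:y0+h,x0:x0+w],None,fx=s,fy=s,interpolation=cv2.INTER_CUBIC)
    c=cv2.convertScaleAbs(c,alpha=1.6)
    for p in pts: cv2.circle(c,tuple(int(v) for v in ((p[0]-x0+.5)*s,(p[1]-y0+.5)*s)),3,(0,0,255),1)
    cv2.imwrite(f"pics/{name}.png",c)
E
python3 - <<'E'
from h import *
crop("top","c1",140,195,130*2,140,3)
for nm,uv,z in[("lidcorners",(150,222),58),("",(272,210),58),("",(274,265),58),("",(158,280),58),("panFL",(374,256),1),("panFR",(374,220),1),("handle ends",(405,233),100),("",(438,233),100),("jar",(467,292),68),("dish",(352,312),28)]: print(nm,px2w("top",uv,z))
E
```

```text
lidcorners [617.2 345.1  58. ]
 [643.7  75.2  58. ]
 [519.9  69.4  58. ]
 [488.  320.9  58. ]
panFL [ 548.5 -155.5    1. ]
panFR [ 633.3 -157.5    1. ]
handle ends [ 581.5 -212.6  100. ]
 [ 581.3 -283.1  100. ]
jar [ 458.2 -346.6   68. ]
dish [ 419.2 -101.3   28. ]
```

View pics/c1.png

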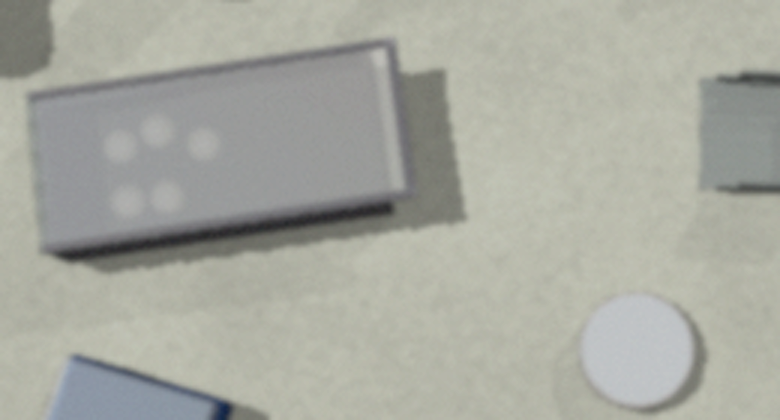

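```bash
python3 - <<'E'
from h import *
f=lambda u,v:(140+u/3-.5,195+v/3-.5)
P=[px2w("top",f(*p),61)[:2] for p in[(30,95),(390,43),(408,192),(45,250)]]
print(P); A,B,C,D=P
n=np.linalg.norm
print("len",n(A-B),n(C-D),"wid",n(A-D),n(B-C))
ax=((A+D)-(B+C));ax/=n(ax);print("hinge dir",ax,np.degrees(np.arctan2(ax[1],ax[0])),"edge mid",(B+C)/2,"hinge mid",(A+D)/2,"c",sum(P)/4)
for p in[(120,146),(157,131),(204,144),(127,201),(166,197)]: print("ball",px2w("top",f(*p),25))
for p in[(702,78),(702,188)]: print("lip",px2w("top",f(*p),2))
E
```

```text
[array([607.1, 344.8]), array([645.6,  80.5]), array([533.8,  66. ]), array([492.4, 327.9])]
len 267.08938578685604 265.151975289644 wid 115.93834568424724 112.73637389946519
hinge dir [-0.15012262  0.98866738] 98.63403278749423 edge mid [589.7   73.25] hinge mid [549.75 336.35] c [569.725 204.8  ]
ball [575.5 285.9  25. ]
ball [587.  258.5  25. ]
ball [576.8 222.7  25. ]
ball [533.6 278.9  25. ]
ball [536.5 249.8  25. ]
lip [ 631.8 -156.2    2. ]
lip [ 545.6 -154.2    2. ]
```

```bash
python3 - <<'E'
from h import *
crop("scene","c2",235,180,260,180,3)
crop("top","c3",360,205,130,120,5)
E
```

```text
(no output)
```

View pics/c3.png

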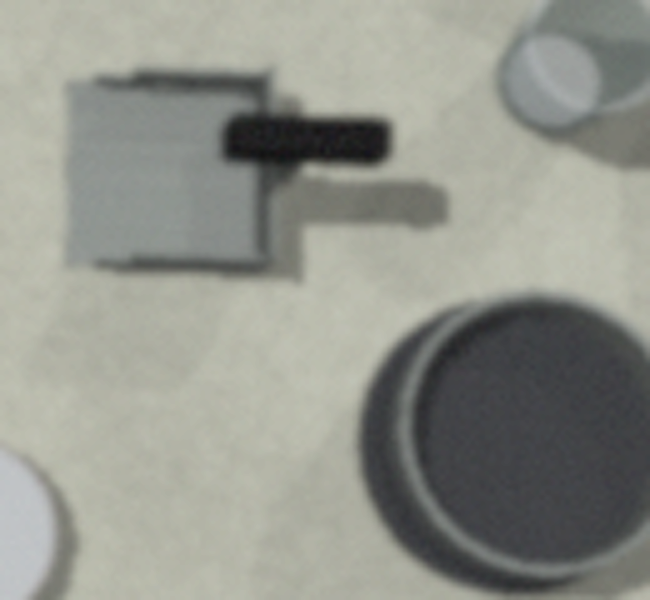

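View pics/c2.png

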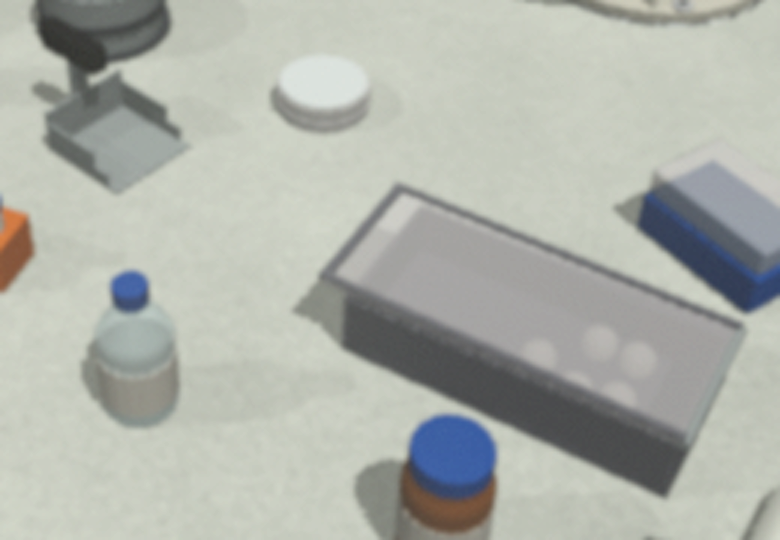

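```bash
python3 - <<'E'
from h import *
g=lambda u,v:(360+u/5-.5,205+v/5-.5)
print("handle",px2w("top",g(228,138),100),px2w("top",g(388,139),100),"width",px2w("top",g(300,116),100),px2w("top",g(300,162),100))
print("rear",px2w("top",g(262,75),31),px2w("top",g(262,268),31))
print("jar rim L,T,B",px2w("top",g(402,430),68),px2w("top",g(535,297),68),px2w("top",g(535,572),68))
s=lambda u,v:np.array((235+u/3-.5,180+v/3-.5))
print("meas",[s(*p) for p in[(400,185),(325,277),(743,325),(690,440)]])
ax=np.array([-.15,.9887]);ay=np.array([-.9887,-.15]);h=np.array([549.3,339.3])
for th in(0,.05,.1):
  e=[[*(h-272*np.cos(th)*ax+k*60*ay),60+272*np.sin(th)] for k in(1,-1)]+[[*(h+k*60*ay),60] for k in(1,-1)]
  print(th,w2px("scene",e).tolist(),w2px("top",e).tolist())
print("top meas",[(140+u/3-.5,195+v/3-.5) for u,v in[(408,192),(390,43),(45,250),(30,95)]])
for b in[(575.5,285.9),(587,258.5),(576.8,222.7),(533.6,278.9),(536.5,249.8)]:
  d=np.array(b)-(h-125*ax);print("ball tub",d@ax,d@ay)
E
```

```text
handle [ 583.5 -212.9  100. ] [ 582.8 -281.2  100. ] width [ 593. -244.  100.] [ 572.9 -243.2  100. ]
rear [ 627.1 -240.4   31. ] [ 538.4 -237.2   31. ]
jar rim L,T,B [ 461.7 -288.5   68. ] [ 519.2 -348.9   68. ] [ 400.9 -342.4   68. ]
meas [array([367.83333333, 241.16666667]), array([342.83333333, 271.83333333]), array([482.16666667, 287.83333333]), array([464.5       , 326.16666667])]
0 [[368.0, 243.8000030517578], [342.0, 274.70001220703125], [483.5, 289.5], [464.3999938964844, 328.70001220703125]] [[277.6000061035156, 259.8999938964844], [270.1000061035156, 207.3000030517578], [153.5, 279.0], [148.10000610351562, 225.60000610351562]]
0.05 [[368.3999938964844, 239.39999389648438], [342.20001220703125, 270.29998779296875], [483.5, 289.5], [464.3999938964844, 328.70001220703125]] [[277.1000061035156, 259.0], [269.3999938964844, 205.8000030517578], [153.5, 279.0], [148.10000610351562, 225.60000610351562]]
0.1 [[369.20001220703125, 235.10000610351562], [342.79998779296875, 265.8999938964844], [483.5, 289.5], [464.3999938964844, 328.70001220703125]] [[276.20001220703125, 258.0], [268.3999938964844, 204.3000030517578], [153.5, 279.0], [148.10000610351562, 225.60000610351562]]
top meas [(275.5, 258.5), (269.5, 208.83333333333334), (154.5, 277.8333333333333), (149.5, 226.16666666666666)]
ball tub 68.27688124999996 -17.89394000000004
ball tub 39.46150124999999 -25.153990000000046
ball tub 5.596041249999983 -9.699249999999997
ball tub 67.64098124999995 24.582589999999936
ball tub 38.43481125 26.080359999999956
```

Call:
{"name": "servo_tool", "arguments": {"series": [0.029,0.0253,0,5.14,0.029,0.0253,0,5.14,0.029,0.0253,0,5.14,0.029,0.0253,0,5.14,0.029,0.0253,0,5.14,0.029,0.0253,0,5.14,0.029,0.0253,0,5.14], "gripper": 0.0854, "newtons": 120}}

```text
clock: 0.83
eef_pos: [379.7, -421.3, 203.7]
tcp_rot: [3.142, -0.0, -0.654]
contact_force: [0.3, -0.3, 0.0]
opening: 0.999
```

Call:
{"name": "servo_tool", "arguments": {"series": [0.029,0.0253,0,5.14,0.029,0.0253,0,5.14,0.029,0.0253,0,5.14,0.029,0.0253,0,5.14,0.029,0.0253,0,5.14,0.029,0.0253,0,5.14,0.029,0.0253,0,5.14,0,0,0,0]}}

```text
clock: 1.5
eef_pos: [586.2, -241.2, 203.5]
tcp_rot: [-3.14, -0.002, -0.021]
contact_force: [-1.3, -0.1, 0.1]
opening: 0.999
```

Call:
{"name": "servo_tool", "arguments": {"series": [0.0015,-0.0015,-0.035,0,0,0,-0.035,0,0,0,-0.035,0,0,0,-0.021,0,0,0,-0.0095,0,0,0,0,0]}}

```text
clock: 2.0
eef_pos: [581.4, -246.6, 65.7]
tcp_rot: [-3.14, 0.004, -0.03]
contact_force: [-0.4, -0.7, 1.7]
opening: 1.0
```

```bash
python3 - <<'E'
from h import *
crop("scene","d1",210,110,130,140,4)
crop("top","d2",360,190,130,100,5)
print(sense()["eef_pos"],sense()["tcp_rot"])
a=cv2.imread("pics/d1.png");b=cv2.imread("pics/d2.png")
b=cv2.resize(b,(520,400));c=np.zeros((560,1040,3),np.uint8);c[:,:520]=a;c[:400,520:]=b
cv2.imwrite("pics/d.png",cv2.resize(c,(800,431)))
E
```

```text
[ 583.67708176 -247.53761176   68.98356392] [ 3.14124681e+00 -8.34374255e-04 -3.03291058e-02]
```

View pics/d.png

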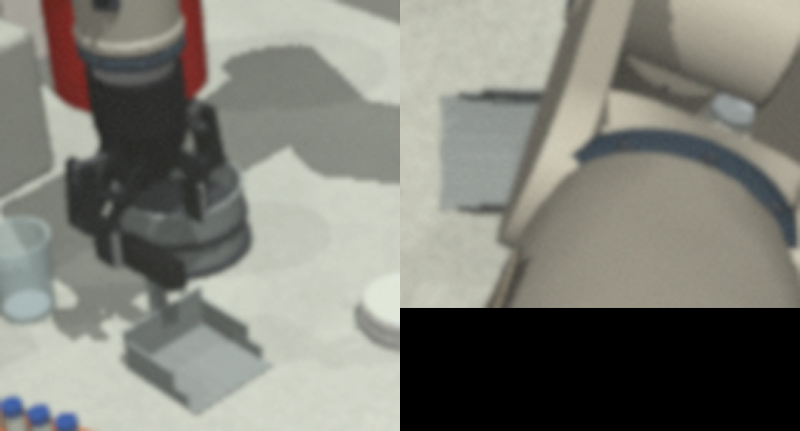

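Call:
{"name": "servo_tool", "arguments": {"series": [0,0,0,0,0,0,0,0,0,0,0,0,0,0,0,0,0,0,0,0,0,0,0,0], "gripper": 0.0, "newtons": 120}}

```text
clock: 2.6
eef_pos: [583.9, -247.4, 68.8]
tcp_rot: [3.141, -0.002, -0.03]
contact_force: [2.2, -0.3, 4.2]
opening: 0.162
```

Call:
{"name": "servo_tool", "arguments": {"series": [0,0,0.015,0,0,0,0.031,0,0.0043,0.0315,0,1.7,0.0043,0.0315,0,1.7,0.0043,0.0315,0,1.7,0.0043,0.0315,0,1.7,0.0043,0.0315,0,1.7,0.0043,0.0315,0,1.8]}}

```text
clock: 3.27
eef_pos: [608.5, -56.7, 113.9]
tcp_rot: [-3.141, 0.001, 0.151]
contact_force: [2.0, -1.6, -1.5]
opening: 0.147
```

Call:
{"name": "servo_tool", "arguments": {"series": [0,0,0,0,0,0,0,0]}}

```text
clock: 3.43
eef_pos: [608.8, -56.6, 113.9]
tcp_rot: [-3.142, 0.001, 0.152]
contact_force: [-0.1, -0.6, -1.8]
opening: 0.152
```

```bash
python3 - <<'E'
from h import *
s=sense();p=s["eef_pos"];yaw=s["tcp_rot"][2];print(p,np.degrees(s["tcp_rot"]),s["opening"],s["contact_force"])
a=np.array([-np.sin(yaw),np.cos(yaw)]);n=np.array([np.cos(yaw),np.sin(yaw)])
z=p[2]-69;lip=[[*(p[:2]+90*a+k*44*n),z+1] for k in(-1,1)]
print(w2px("scene",lip),w2px("top",lip))
crop("scene","e1",250,150,200,150,4,w2px("scene",lip))
E
```

```text
[608.75422694 -56.56142685 113.85417492] [-1.79995571e+02  3.41385044e-02  8.73553517e+00] 0.1517644881114162 [-0.07638699 -0.61637838 -1.80562767]
[[350.3 246.1]
 [331.  268.2]] [[294.3 251.6]
 [288.5 213.5]]
```

View pics/e1.png

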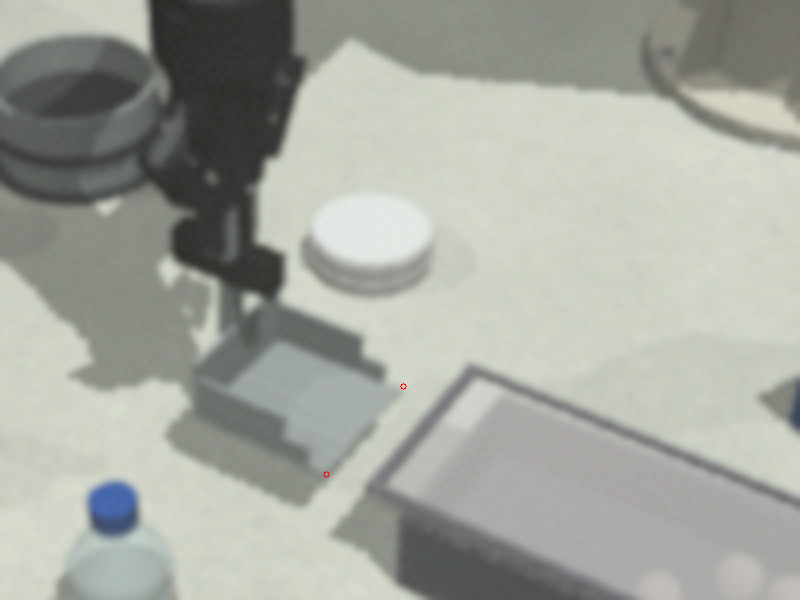

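Call:
{"name": "servo_tool", "arguments": {"series": [-0.0035,0.0228,0,0,-0.0034,0.0227,0,0,0,0,0,0,0,0,0.006,0,0,0,0.006,0,0,0,0,0]}}

```text
clock: 3.98
eef_pos: [602.9, -14.0, 127.6]
tcp_rot: [3.141, -0.002, 0.149]
contact_force: [-0.7, 0.1, -2.0]
opening: 0.147
```

Call:
{"name": "servo_tool", "arguments": {"series": [-0.0003,0.002,0.0229,0,-0.0003,0.002,0.0229,0,0,0,0,0]}}

```text
clock: 4.23
eef_pos: [604.0, -9.6, 176.2]
tcp_rot: [3.14, -0.006, 0.149]
contact_force: [1.6, -0.6, -0.8]
opening: 0.152
```

```bash
python3 - <<'E'
from h import *
s=sense();p=s["eef_pos"];print(p,s["contact_force"])
crop("scene","f1",270,130,230,210,3)
E
```

```text
[604.00781115  -9.6376226  176.18103103] [ 1.5626409  -0.64728374 -0.75094471]
```

View pics/f1.png

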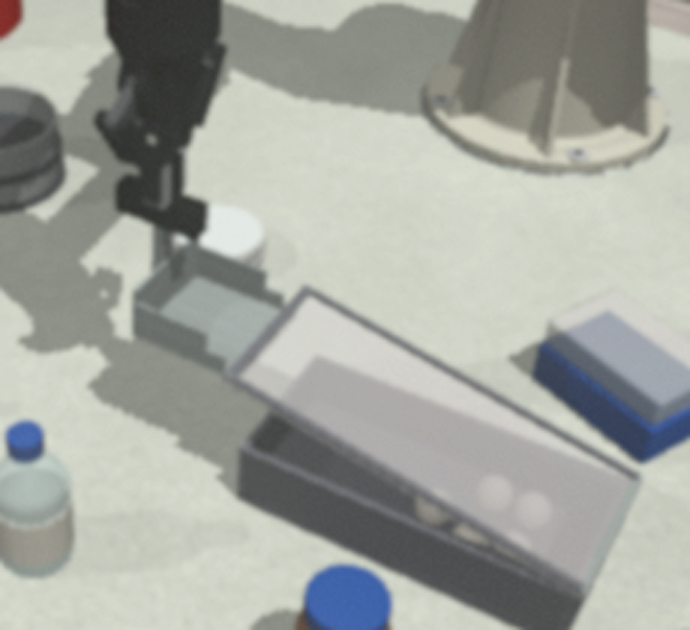

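Call:
{"name": "servo_tool", "arguments": {"series": [-0.001,0.0066,0.022,0,-0.001,0.0066,0.022,0,-0.0015,0.0102,0.0205,0,-0.0015,0.0102,0.0205,0,-0.0021,0.0139,0.018,0,-0.0021,0.0139,0.018,0,-0.0025,0.0167,0.0152,0,-0.0025,0.0167,0.0152,0]}}

```text
clock: 4.95
eef_pos: [587.1, 85.6, 322.9]
tcp_rot: [3.141, 0.001, 0.148]
contact_force: [1.3, 0.1, -3.0]
opening: 0.15
```

Call:
{"name": "servo_tool", "arguments": {"series": [-0.0028,0.0187,0.012,0,-0.0028,0.0187,0.012,0,-0.0031,0.0202,0.009,0,-0.0031,0.0202,0.009,0,0,0,0,0]}}

```text
clock: 5.37
eef_pos: [575.7, 166.4, 365.9]
tcp_rot: [-3.14, -0.001, 0.151]
contact_force: [-0.0, 0.3, -1.7]
opening: 0.147
```

Call:
{"name": "servo_tool", "arguments": {"series": [0,0,-0.02,0,0,0,-0.02,0,-0.0029,0.019,0,0,-0.0029,0.019,0,0,-0.0029,0.019,0,0,-0.0029,0.019,0,0,-0.0029,0.019,0,0,-0.0029,0.019,0,0]}}

```text
clock: 6.03
eef_pos: [558.1, 277.2, 323.6]
tcp_rot: [3.14, 0.001, 0.149]
contact_force: [0.6, -0.6, -1.8]
opening: 0.148
```

Call:
{"name": "servo_tool", "arguments": {"series": [-0.0029,0.019,0,0,0,0,0,0]}}

```text
clock: 6.2
eef_pos: [554.7, 298.7, 323.5]
tcp_rot: [-3.141, 0.002, 0.151]
contact_force: [0.3, -0.4, -1.4]
opening: 0.149
```

```bash
python3 - <<'E'
from h import *
s=sense();p=s["eef_pos"];print(p,s["contact_force"])
crop("scene","g1",270,60,240,270,2.2)
E
```

```text
[554.69970979 298.67717244 323.49538608] [ 0.29055914 -0.40494448 -1.43360268]
```

View pics/g1.png

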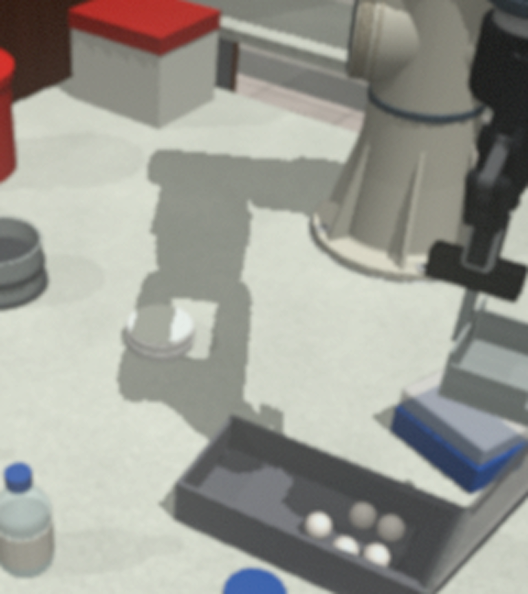

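Call:
{"name": "servo_tool", "arguments": {"series": [0.0044,-0.0281,-0.005,0,0.0044,-0.0281,-0.018,0,0.0044,-0.0281,-0.026,0,0.0044,-0.0281,-0.026,0,0.0044,-0.0281,-0.026,0,0.0044,-0.0281,-0.026,0,0.0042,-0.0281,-0.026,0,0,0,0,0]}}

```text
clock: 6.92
eef_pos: [582.5, 93.7, 166.4]
tcp_rot: [3.139, 0.009, 0.146]
contact_force: [-1.2, -0.0, -1.9]
opening: 0.149
```

```bash
python3 - <<'E'
from h import *
s=sense();p=s["eef_pos"];yaw=s["tcp_rot"][2];print(p,np.degrees(yaw),s["contact_force"])
a=np.array([-np.sin(yaw),np.cos(yaw)]);n=np.array([np.cos(yaw),np.sin(yaw)])
lip=[[*(p[:2]+90*a+k*44*n),p[2]-68] for k in(-1,1)]
ax=np.array([-.15,.9887]);ay=np.array([-.9887,-.15]);c=np.array([568.1,215.7])
q=lambda x,y,z:[*(c+x*ax+y*ay),z]
tub=[q(-125,60,55),q(-125,-60,55),q(125,60,55),q(125,-60,55),q(90,49,12),q(90,-49,12)]
im=grab_frame("scene");t=grab_frame("top")
def mk(im,n,x0,y0,w,h,s,P):
    c=cv2.convertScaleAbs(cv2.resize(im[y0:y0+h,x0:x0+w],None,fx=s,fy=s,interpolation=cv2.INTER_CUBIC),alpha=1.6)
    for u in w2px(n,P): cv2.circle(c,tuple(int(v) for v in((u-[x0,y0]+.5)*s)),3,(0,0,255),1)
    return c
A=mk(im,"scene",320,200,200,150,4,tub+lip);B=mk(t,"top",130,190,200,120,4,tub+lip)
cv2.imwrite("pics/i1.png",cv2.resize(np.vstack([A,B]),(592,800))[:, :] if 0 else cv2.resize(np.vstack([A,B]),(444,600)))
cv2.imwrite("pics/i2.png",A)
E
```

```text
[582.50481269  93.73067883 166.43227845] 8.392759464407655 [-1.19665303 -0.01131449 -1.90950644]
```

View pics/i2.png

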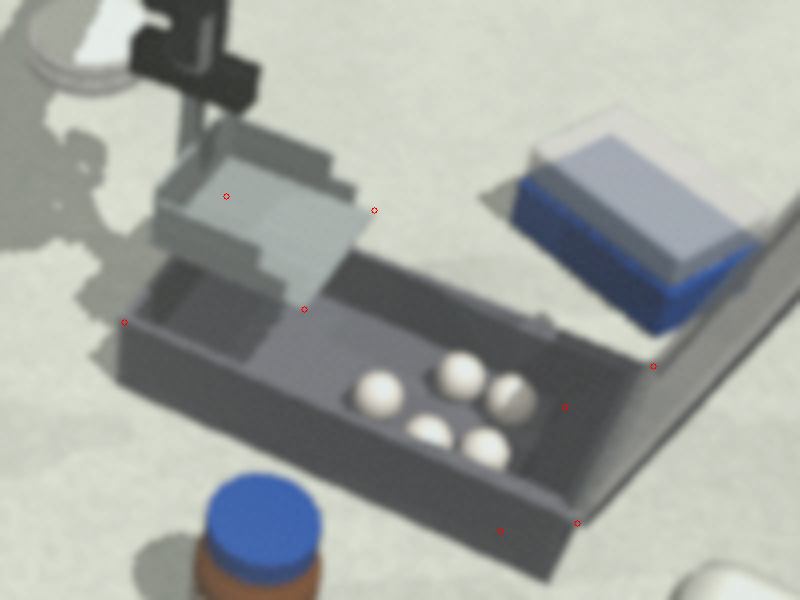

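```bash
python3 - <<'E'
from h import *
ax=np.array([-.15,.9887]);ay=np.array([-.9887,-.15]);c=np.array([568.1,215.7])
q=lambda x,y,z:[*(c+x*ax+y*ay),z]
def prof(img,n,pts):
    uv=w2px(n,pts).astype(np.float32).reshape(-1,1,2)
    return cv2.remap(img,uv,None,cv2.INTER_LINEAR).reshape(-1,3).mean(1)
t0=cv2.imread("pics/top0.png")
ys=np.arange(-80,81,2.)
def peaks(img,n,z,xs,rng=ys,along=False):
    out=0
    for x in xs:
        out=out+prof(img,n,[q(v,x,z) if along else q(x,v,z) for v in rng])
    g=np.gradient(out/len(xs));i=[k for k in range(1,len(g)-1) if abs(g[k])>1.2 and abs(g[k])>=abs(g[k-1]) and abs(g[k])>abs(g[k+1])]
    return [(rng[k],round(g[k],1)) for k in i]
for xs in([-100,-95,-90,-85],[-40,-35,-30,-25],[70,75,80,85]): print("lat top0",xs[0],peaks(t0,"top",61,xs))
print("along top0",peaks(t0,"top",61,[-20,-10,0,10,20],np.arange(-180,160,2.),True))
t=grab_frame("top");s=grab_frame("scene")
cv2.imwrite("pics/t2.png",t)
for xs in([0,5,10],[30,35,40],[100,104,108]): print("lat now rim",xs[0],peaks(t,"top",55,xs)); 
print("scene rim",[peaks(s,"scene",55,[x,x+5]) for x in(0,40,80)])
E
```

```text
lat top0 -100 [(np.float64(-60.0), np.float64(-12.4)), (np.float64(-52.0), np.float64(6.3)), (np.float64(62.0), np.float64(-12.0)), (np.float64(70.0), np.float64(12.0))]
lat top0 -40 [(np.float64(-60.0), np.float64(-11.7)), (np.float64(-52.0), np.float64(5.7)), (np.float64(62.0), np.float64(-13.0)), (np.float64(70.0), np.float64(12.1))]
lat top0 70 [(np.float64(-60.0), np.float64(-10.4)), (np.float64(-52.0), np.float64(7.2)), (np.float64(60.0), np.float64(-13.6)), (np.float64(70.0), np.float64(12.2))]
along top0 [(np.float64(-152.0), np.float64(-1.4)), (np.float64(-142.0), np.float64(10.1)), (np.float64(-132.0), np.float64(-3.8)), (np.float64(118.0), np.float64(-1.4)), (np.float64(126.0), np.float64(5.3))]
lat now rim 0 [(np.float64(-70.0), np.float64(1.3)), (np.float64(-54.0), np.float64(-4.7)), (np.float64(-44.0), np.float64(1.3)), (np.float64(-34.0), np.float64(4.1)), (np.float64(-14.0), np.float64(11.4)), (np.float64(22.0), np.float64(-15.4)), (np.float64(32.0), np.float64(-2.4)), (np.float64(44.0), np.float64(15.3))]
lat now rim 30 [(np.float64(-70.0), np.float64(-1.3)), (np.flo
[... 626 characters left out ...]
-8.3)), (np.float64(14.0), np.float64(-6.9)), (np.float64(60.0), np.float64(12.9))], [(np.float64(-60.0), np.float64(6.8)), (np.float64(-50.0), np.float64(18.9)), (np.float64(-34.0), np.float64(-17.2)), (np.float64(-22.0), np.float64(-3.8)), (np.float64(-14.0), np.float64(9.8)), (np.float64(16.0), np.float64(-22.7)), (np.float64(50.0), np.float64(5.2)), (np.float64(60.0), np.float64(13.6))], [(np.float64(-60.0), np.float64(8.0)), (np.float64(-48.0), np.float64(4.8)), (np.float64(-32.0), np.float64(-9.2)), (np.float64(-14.0), np.float64(2.2)), (np.float64(10.0), np.float64(-4.6)), (np.float64(48.0), np.float64(2.0)), (np.float64(60.0), np.float64(19.8)), (np.float64(74.0), np.float64(-1.2))]]
```

View pics/i1.png

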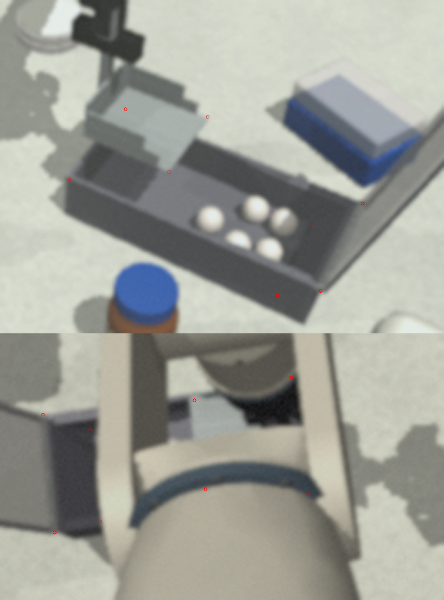

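Call:
{"name": "servo_tool", "arguments": {"series": [0,0,0,0,0,0,0,0]}}

```text
clock: 7.28
eef_pos: [586.3, 101.0, 173.3]
tcp_rot: [-3.141, -0.002, 0.151]
contact_force: [-0.4, 0.6, -2.3]
opening: 0.15
```

Call:
{"name": "servo_tool", "arguments": {"series": [0,0,-0.03,0,0,0,-0.03,0,0,0,-0.012,0,0,0,0,0,0,0,0,0]}}

```text
clock: 7.7
eef_pos: [585.7, 100.7, 100.6]
tcp_rot: [3.142, 0.001, 0.15]
contact_force: [-0.8, 0.1, -0.3]
opening: 0.145
```

Call:
{"name": "servo_tool", "arguments": {"series": [0,0,-0.012,0,0,0,-0.006,0,0,0,0,0,0,0,-0.0015,0,0,0,0,0]}}

```text
clock: 8.12
eef_pos: [586.1, 100.2, 81.1]
tcp_rot: [3.142, -0.001, 0.15]
contact_force: [0.0, -0.3, -1.6]
opening: 0.152
```

Call:
{"name": "servo_tool", "arguments": {"series": [0,0,-0.001,0,0,0,0,0]}}

```text
clock: 8.28
eef_pos: [586.9, 100.3, 80.7]
tcp_rot: [3.141, -0.002, 0.15]
contact_force: [1.1, -1.3, 4.1]
opening: 0.149
```

Call:
{"name": "servo_tool", "arguments": {"series": [0,0,-0.001,0,0,0,0,0]}}

```text
clock: 8.45
eef_pos: [587.7, 100.3, 80.3]
tcp_rot: [3.141, -0.004, 0.15]
contact_force: [2.4, -1.0, 9.3]
opening: 0.152
```

Call:
{"name": "servo_tool", "arguments": {"series": [0,0,0.001,0,-0.0008,0.0055,0,0,-0.0017,0.011,0,0,-0.0017,0.011,0,0,-0.0017,0.011,0,0,-0.0017,0.011,0,0,-0.0017,0.011,0,0,-0.0017,0.011,0,0]}}

```text
clock: 9.12
eef_pos: [574.9, 172.1, 80.3]
tcp_rot: [3.141, -0.001, 0.15]
contact_force: [0.9, -4.3, 5.6]
opening: 0.153
```

Call:
{"name": "servo_tool", "arguments": {"series": [-0.0017,0.011,0,0,-0.0017,0.011,0,0,-0.0012,0.008,0,0,-0.0009,0.006,0,0,0,0,0,0,0,0,0,0]}}

```text
clock: 9.62
eef_pos: [569.4, 208.7, 80.3]
tcp_rot: [-3.141, -0.001, 0.15]
contact_force: [-0.1, 0.0, 5.2]
opening: 0.149
```

```bash
python3 - <<'E'
from h import *
s=sense();p=s["eef_pos"];yaw=s["tcp_rot"][2];print(p,np.degrees(yaw),s["contact_force"])
im=grab_frame("scene");a=cv2.convertScaleAbs(cv2.resize(im[60:330,330:530],None,fx=2,fy=2),alpha=1.6)
b=cv2.convertScaleAbs(cv2.resize(im[200:330,380:510],None,fx=3.6,fy=3.6,interpolation=2),alpha=1.9)
c=np.zeros((540,800,3),np.uint8);c[:,:330]=a[:,35:365];c[:468,332:]=b
cv2.imwrite("pics/j1.png",c)
E
```

```text
[569.39542145 208.70835284  80.28089113] 8.609545324992531 [-7.78459232e-02  1.27920699e-03  5.16323011e+00]
```

View pics/j1.png

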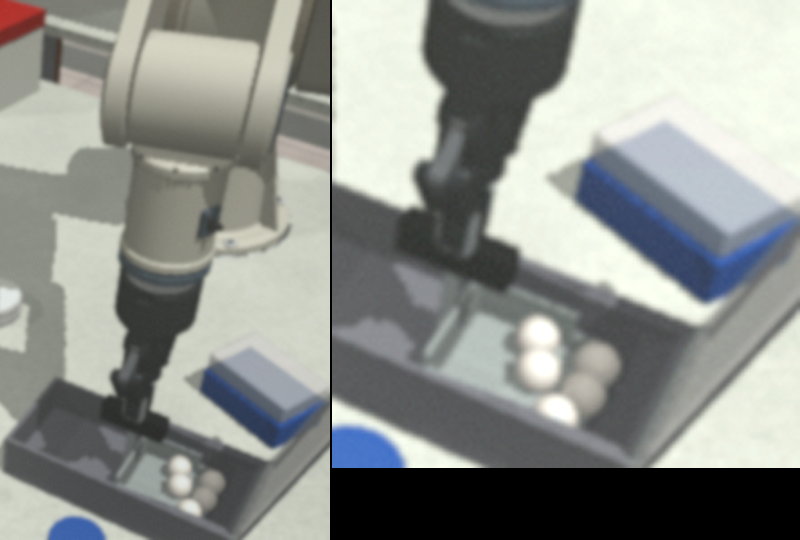

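```bash
cat >> h.py <<'E'
AX=np.array([-.15,.9887]);AY=np.array([-.9887,-.15]);TC=np.array([568.1,215.7])
def tub(p): d=np.array(p[:2])-TC; return (round(d@AX,1),round(d@AY,1))
def balls(im,x0,y0,w,h,S=4,p2=14):
    g=cv2.cvtColor(cv2.resize(im[y0:y0+h,x0:x0+w],None,fx=S,fy=S,interpolation=2),cv2.COLOR_BGR2GRAY)
    g=cv2.createCLAHE(3,(4,4)).apply(g)
    c=cv2.HoughCircles(g,cv2.HOUGH_GRADIENT,1,4.2*S,param1=90,param2=p2,minRadius=int(4.6*S),maxRadius=int(6.6*S))
    return [] if c is None else [((u+.5)/S-.5+x0,(v+.5)/S-.5+y0,r/S,int(g[int(min(v,g.shape[0]-1)),int(min(u,g.shape[1]-1))])) for u,v,r in c[0]]
E
python3 - <<'E'
from h import *
im=grab_frame("scene");cv2.imwrite("pics/k.png",im)
for b in balls(im,405,260,75,70): print(np.round(b,1),tub(px2w("scene",b[:2],27)))
E
```

```text
[452.8 300.5   6.3 172. ] (np.float64(76.5), np.float64(27.8))
[437.2 301.2   5.8 224. ] (np.float64(49.5), np.float64(8.3))
[437.8 293.    5.8 221. ] (np.float64(41.7), np.float64(31.2))
[449.  308.8   6.1 169. ] (np.float64(77.8), np.float64(1.7))
```

Call:
{"name": "servo_tool", "arguments": {"series": [-0.0003,0.002,0,0,-0.0003,0.002,0,0,-0.0003,0.002,0,0,0,0,0,0]}}

```text
clock: 10.05
eef_pos: [569.6, 211.0, 81.7]
tcp_rot: [3.136, -0.002, 0.152]
contact_force: [1.7, -20.8, 19.8]
opening: 0.15
```

```bash
python3 - <<'E'
from h import *
im=grab_frame("scene");s=sense();print(s["eef_pos"],s["contact_force"],tub(s["eef_pos"]))
for b in balls(im,405,260,75,70,p2=11): print(np.round(b,1),tub(px2w("scene",b[:2],27)))
E
```

```text
[569.49791175 210.92834088  81.61747588] [  2.45408805 -20.05577774  18.95700337] (np.float64(-4.9), np.float64(-0.7))
[453.  300.5   6.1 173. ] (np.float64(77.0), np.float64(28.2))
[437.  292.5   6.1 217. ] (np.float64(39.7), np.float64(31.8))
[437.5 301.2   5.8 227. ] (np.float64(50.0), np.float64(8.6))
[449.8 308.8   6.1 170. ] (np.float64(79.2), np.float64(2.6))
[440.  313.8   6.3 196. ] (np.float64(66.9), np.float64(-21.1))
[416.2 301.2   5.7 172. ] (np.float64(11.7), np.float64(-15.5))
[432.2 303.    4.6 109. ] (np.float64(42.4), np.float64(-2.0))
[440.  297.8   4.9 189. ] (np.float64(50.8), np.float64(20.8))
```

Call:
{"name": "servo_tool", "arguments": {"series": [0.0003,-0.002,0,0,0,0,0,0,0,0,0,0]}}

```text
clock: 10.35
eef_pos: [569.4, 209.9, 80.9]
tcp_rot: [3.138, -0.001, 0.15]
contact_force: [2.8, -12.7, 13.7]
opening: 0.146
```

Call:
{"name": "servo_tool", "arguments": {"series": [0,0,0,0,0,0,0,0,0,0,0,0,0,0,0,0], "gripper": 0.045}}

```text
clock: 10.68
eef_pos: [568.1, 212.2, 79.4]
tcp_rot: [-3.141, 0.001, 0.15]
contact_force: [0.3, -1.6, 0.2]
opening: 0.527
```

Call:
{"name": "servo_tool", "arguments": {"series": [0.0021,-0.0138,0,0,0.0021,-0.0138,0,0,0,0,0,0]}}

```text
clock: 10.93
eef_pos: [572.8, 181.7, 79.5]
tcp_rot: [3.141, 0.001, 0.149]
contact_force: [0.7, -1.1, -0.8]
opening: 0.529
```

Call:
{"name": "servo_tool", "arguments": {"series": [0,0,0,0,0,0,0,0,0,0,0,0,0,0,0,0,0,0,0,0], "gripper": 0.0, "newtons": 20}}

```text
clock: 11.35
eef_pos: [573.1, 184.1, 80.0]
tcp_rot: [3.141, -0.001, 0.15]
contact_force: [1.2, -2.4, 1.7]
opening: 0.2
```

```bash
python3 - <<'E'
from h import *
im=grab_frame("scene");s=sense();print(s["eef_pos"],s["contact_force"],s["wrist_torque"],tub(s["eef_pos"]),s["opening"])
for b in balls(im,405,260,75,70,p2=12): print(np.round(b,1),tub(px2w("scene",b[:2],27)))
E
```

```text
[573.11140406 184.09452627  79.94844107] [ 1.48512014 -3.33614774  0.69117289] [-0.56071099 -0.19563105 -0.01435532] (np.float64(-32.0), np.float64(-0.2)) 0.197995184384419
[452.8 301.    6.3 169. ] (np.float64(77.1), np.float64(26.5))
[449.2 308.8   6.1 166. ] (np.float64(78.3), np.float64(2.0))
[438.  293.    5.8 218. ] (np.float64(42.1), np.float64(31.5))
[437.2 301.5   5.8 225. ] (np.float64(49.7), np.float64(7.6))
[465.8 277.2   6.1 185. ] (np.float64(77.3), np.float64(110.0))
[453.8 320.    5.2  51. ] (np.float64(96.5), np.float64(-21.6))
[440.  313.5   5.8 200. ] (np.float64(66.6), np.float64(-20.4))
[445.2 282.    5.2  40. ] (np.float64(43.7), np.float64(71.4))
```

Call:
{"name": "servo_tool", "arguments": {"series": [0.0003,-0.002,-0.001,0,0.0003,-0.002,-0.001,0,0.0003,-0.002,-0.001,0,0,0,0,0]}}

```text
clock: 11.73
eef_pos: [574.1, 178.5, 77.7]
tcp_rot: [-3.141, -0.001, 0.15]
contact_force: [-1.6, -1.2, 9.1]
opening: 0.198
```

```bash
cat >k.py <<'E'
from h import *
im=grab_frame("scene");s=sense();print(s["clock"],s["eef_pos"].round(1),s["contact_force"].round(1),s["wrist_torque"].round(2),tub(s["eef_pos"]),s["opening"])
for b in balls(im,395,250,85,80,p2=12):
    if b[3]>150: print(np.round(b,1),tub(px2w("scene",b[:2],27)))
E
python3 k.py
```

```text
11.7833 [574.1 178.7  77.8] [-2.1 -0.2 10.3] [ 0.04  0.39 -0.04] (np.float64(-37.5), np.float64(-0.4)) 0.1974335666262259
[436.2 291.5   5.5 218. ] (np.float64(37.3), np.float64(33.7))
[436.5 300.2   5.8 220. ] (np.float64(47.0), np.float64(10.1))
[452.8 298.5   5.5 151. ] (np.float64(74.6), np.float64(33.3))
[465.5 279.    5.2 203. ] (np.float64(78.6), np.float64(104.3))
[448.5 307.5   5.8 152. ] (np.float64(75.8), np.float64(4.5))
```

Call:
{"name": "servo_tool", "arguments": {"series": [0.0003,-0.002,-0.0013,0,0.0003,-0.002,-0.0013,0,0.0001,-0.001,-0.0005,0,0,0,0,0]}}

```text
clock: 12.12
eef_pos: [575.1, 173.3, 75.1]
tcp_rot: [-3.141, -0.002, 0.15]
contact_force: [-1.6, -2.9, 12.8]
opening: 0.2
```

```bash
python3 k.py
```

```text
12.1667 [575.1 173.4  75.1] [-2.9 -3.1 13.8] [-0.29  0.38 -0.02] (np.float64(-42.9), np.float64(-0.5)) 0.19798300377208772
[425.5 286.8   5.8 221. ] (np.float64(12.1), np.float64(34.5))
[442.8 293.8   6.3 221. ] (np.float64(51.6), np.float64(35.0))
[429.2 304.8   5.5 226. ] (np.float64(38.8), np.float64(-9.9))
[424.5 295.5   5.5 232. ] (np.float64(20.2), np.float64(9.2))
[436.8 301.2   5.2 217. ] (np.float64(48.6), np.float64(7.7))
[470.8 281.    5.2 179. ] (np.float64(90.5), np.float64(104.5))
```

Call:
{"name": "servo_tool", "arguments": {"series": [0,0,0,0,0,0,0,0,0,0,0,0,0,0,0,0,0,0,0,0], "gripper": 0.0, "newtons": 120}}

```text
clock: 12.58
eef_pos: [575.2, 173.2, 75.5]
tcp_rot: [-3.142, -0.002, 0.15]
contact_force: [-2.5, -3.8, 16.8]
opening: 0.154
```

```bash
python3 k.py; python3 - <<'E'
from h import *
im=grab_frame("scene")[240:330,385:500]
cv2.imwrite("pics/m1.png",im)
E
```

```text
12.6333 [575.2 173.2  75.5] [-2.8 -3.8 17. ] [-0.57  0.44  0.  ] (np.float64(-43.0), np.float64(-0.7)) 0.15067854037578923
[435.  291.5   5.5 220. ] (np.float64(35.0), np.float64(32.2))
[423.2 286.5   5.8 211. ] (np.float64(7.6), np.float64(32.5))
[418.5 295.    5.5 213. ] (np.float64(8.7), np.float64(3.6))
[430.2 299.5   5.  220. ] (np.float64(35.0), np.float64(5.0))
[413.5 302.5   4.7 209. ] (np.float64(8.2), np.float64(-21.9))
[465.2 278.5   5.5 204. ] (np.float64(77.6), np.float64(105.6))
[471.5 281.8   5.  180. ] (np.float64(92.7), np.float64(103.1))
```

```bash
python3 - <<'E'
from h import *
print("bucket base",px2w("scene",(252,140),0),"rim top view z180",[px2w("top",(x,y),z) for x,y,z in[(560,385,150),(600,340,150)]])
print("beaker",px2w("top",(470,220),0),"graybox",px2w("top",(545,290),100),px2w("top",(545,170),100),"blackcap",px2w("top",(500,180),60))
print("graybox scene",px2w("scene",(180,195),0),px2w("scene",(225,155),0))
print(w2px("top",[[460,-347,68],[470,-470,90],[400,-560,0]]), w2px("scene",[[470,-470,90],[470,-530,60],[470,-560,0]]))
E
```

```text
bucket base [ 293.9 -617.9    0. ] rim top view z180 [array([ 268.6, -495.4,  150. ]), array([ 354.3, -581.9,  150. ])]
beaker [ 632.7 -381.1    0. ] graybox [ 458.6 -501.8  100. ] [ 721.  -523.3  100. ] blackcap [ 710.9 -437.    60. ]
graybox scene [ 659.6 -527.5    0. ] [ 423.1 -608.9    0. ]
[[467.1 291.2]
 [527.7 285.2]
 [555.3 320.6]] [[237.9 149.8]
 [226.5 152.2]
 [223.3 165.6]]
```

Call:
{"name": "servo_tool", "arguments": {"series": [0,0,0.004,0,0,0,0.008,0,0,0,0.014,0,0,0,0.018,0,0,0,0.02,0,0,0,0.018,0,0,0,0.01,0,0,0,0.004,0]}}

```text
clock: 13.35
eef_pos: [574.9, 173.5, 171.2]
tcp_rot: [-3.141, -0.002, 0.15]
contact_force: [1.5, -0.8, -3.9]
opening: 0.155
```

```bash
python3 - <<'E'
from h import *
im=grab_frame("scene");s=sense();p=s["eef_pos"];print(s["clock"],p.round(1),s["contact_force"].round(1),s["wrist_torque"].round(2))
h=p[:2]
for b in balls(im,385,200,95,100,p2=12):
    if b[3]>150: 
        w=px2w("scene",b[:2],p[2]-63+18);d=w[:2]-h;print(np.round(b,1),"fwd of grip",(d@AX).round(1),(d@AY).round(1))
cv2.imwrite("pics/n1.png",im)
E
```

```text
13.4 [574.8 173.4 170.9] [ 0.5  0.2 -4.2] [-0.17 -0.07 -0.01]
[428.8 255.    5.2 216. ] fwd of grip 49.9 27.2
[440.  260.2   6.  212. ] fwd of grip 75.1 24.5
[422.8 262.2   5.2 230. ] fwd of grip 47.9 0.5
[436.  266.5   6.1 223. ] fwd of grip 75.0 3.1
[418.  270.8   5.  196. ] fwd of grip 49.4 -27.1
[439.  241.8   6.3 181. ] fwd of grip 52.4 77.7
[465.5 277.8   5.2 199. ] fwd of grip 134.8 3.9
```

Call:
{"name": "servo_tool", "arguments": {"series": [-0.0012,-0.0038,0,0,-0.0024,-0.0076,0,0,-0.0036,-0.0114,0,0,-0.0048,-0.0153,0,-1,-0.006,-0.0191,0,-2,-0.0072,-0.0229,0,-3,-0.0084,-0.0267,0,-3,-0.009,-0.0286,0,-3]}}

```text
clock: 14.07
eef_pos: [530.3, 35.7, 169.1]
tcp_rot: [3.141, 0.001, -0.063]
contact_force: [0.7, 0.4, -4.2]
opening: 0.149
```

Call:
{"name": "servo_tool", "arguments": {"series": [-0.009,-0.0286,0,-3,-0.009,-0.0286,0,-3,-0.009,-0.0286,0,-3,-0.009,-0.0286,0,-3,-0.009,-0.0286,0,-3,-0.009,-0.0286,0,-3,-0.009,-0.0286,0,-3,-0.009,-0.0286,0,-3]}}

```text
clock: 14.73
eef_pos: [457.6, -193.0, 169.3]
tcp_rot: [3.141, 0.001, -0.483]
contact_force: [0.9, -0.2, -4.0]
opening: 0.153
```

Call:
{"name": "servo_tool", "arguments": {"series": [-0.009,-0.0286,0,-3,-0.009,-0.0286,0,-3,-0.009,-0.0286,0,-3,-0.009,-0.0286,0,-3,-0.0084,-0.0267,0,-3,-0.0072,-0.0229,0,-2,-0.006,-0.0191,0,-0.6,-0.0048,-0.0153,0,0]}}

```text
clock: 15.4
eef_pos: [394.9, -391.3, 169.2]
tcp_rot: [3.141, 0.001, -0.789]
contact_force: [0.3, -0.5, -4.0]
opening: 0.154
```

Call:
{"name": "servo_tool", "arguments": {"series": [-0.0036,-0.0114,0,0,-0.0024,-0.0076,0,0,-0.0012,-0.0038,0,0,0,0,0,0,0,0,0,0]}}

```text
clock: 15.82
eef_pos: [390.1, -411.7, 169.5]
tcp_rot: [-3.141, 0.001, -0.786]
contact_force: [-0.4, 0.5, -3.2]
opening: 0.15
```

```bash
cat > k2.py <<'E'
from h import *
im=grab_frame("scene");s=sense();p=s["eef_pos"];yaw=s["tcp_rot"][2]
a=np.array([-np.sin(yaw),np.cos(yaw)]);l=np.array([-np.cos(yaw),-np.sin(yaw)])
J=np.array([460,-347.]);d=p[:2]-J
print(s["clock"],p.round(1),np.degrees(yaw).round(1),"grip rel jar fwd,left",(d@a).round(1),(d@l).round(1),s["contact_force"].round(1),s["wrist_torque"].round(2),round(s["opening"],3))
for b in balls(im,220,90,130,110,p2=12):
    if b[3]>150:
        e=px2w("scene",b[:2],p[2]-63+18)[:2]-p[:2]
        if abs(e@l)<50 and 10<e@a<150: print(np.round(b,1),"fwd of grip",(e@a).round(1),(e@l).round(1))
import sys
cv2.imwrite(f"pics/p{s['clock']:.1f}.png",im)
E
python3 k2.py
```

```text
15.8667 [ 390.3 -411.4  169.6] -45.0 grip rel jar fwd,left -94.9 3.8 [ 0.1  0.5 -3.6] [-0.13  0.19 -0.01] 0.154
[272.2 145.2   4.8 216. ] fwd of grip 59.4 8.7
[259.5 143.8   4.6 211. ] fwd of grip 47.3 -28.4
[263.5 146.2   5.5 217. ] fwd of grip 63.1 -16.3
[276.5 144.5   4.8 191. ] fwd of grip 56.0 20.9
```

Call:
{"name": "servo_tool", "arguments": {"series": [0.0014,-0.0014,-0.002,0,0.0014,-0.0014,-0.005,0,0,0,-0.002,0,0,0,0,0]}}

```text
clock: 16.2
eef_pos: [392.9, -414.4, 159.8]
tcp_rot: [-3.142, 0.001, -0.785]
contact_force: [0.2, 0.3, -3.1]
opening: 0.148
```

Call:
{"name": "servo_tool", "arguments": {"series": [0,0,0,0,0,0,0,0,0,0,0,0,0,0,0,0], "newtons": 20}}

```text
clock: 16.53
eef_pos: [393.1, -415.1, 160.8]
tcp_rot: [-3.142, -0.0, -0.786]
contact_force: [-0.2, 0.3, -3.7]
opening: 0.152
```

```bash
python3 k2.py
```

```text
16.5833 [ 393.  -415.1  160.8] -45.0 grip rel jar fwd,left -95.5 -0.8 [ 0.3  0.6 -3.9] [-0.1   0.23  0.02] 0.155
[267.  147.    5.2 215. ] fwd of grip 53.0 -2.8
[262.  148.5   4.7 218. ] fwd of grip 60.7 -16.9
[271.2 148.    5.2 220. ] fwd of grip 59.9 9.7
[275.8 146.8   4.6 200. ] fwd of grip 53.6 22.6
[257.8 147.2   5.1 206. ] fwd of grip 52.2 -29.6
```

Call:
{"name": "servo_tool", "arguments": {"series": [0,0,0,0,0,0,0,0,0,0,0,0], "newtons": 20, "gripper": 0.0}}

```text
clock: 16.83
eef_pos: [393.0, -415.1, 160.7]
tcp_rot: [3.142, -0.0, -0.786]
contact_force: [0.1, -0.0, -3.5]
opening: 0.151
```

Call:
{"name": "servo_tool", "arguments": {"series": [0,0,0,0,0,0,0,0], "newtons": 20, "gripper": 0.015}}

```text
clock: 17.0
eef_pos: [393.0, -415.0, 160.7]
tcp_rot: [3.142, 0.0, -0.786]
contact_force: [0.2, -0.6, -4.4]
opening: 0.175
```

```bash
python3 k2.py
```

```text
17.05 [ 393.  -415.   160.7] -45.0 grip rel jar fwd,left -95.5 -0.8 [ 0.2 -0.5 -2.5] [-0.15  0.15 -0.07] 0.182
[262.5 148.2   5.2 216. ] fwd of grip 59.1 -15.7
[266.8 147.    5.2 213. ] fwd of grip 52.7 -3.6
[275.8 146.5   4.6 202. ] fwd of grip 52.0 22.5
[257.8 147.    5.  208. ] fwd of grip 50.5 -29.8
[271.2 148.    5.  220. ] fwd of grip 59.8 9.6
```

Call:
{"name": "servo_tool", "arguments": {"series": [0,0,0,0,0,0,0,0], "gripper": 0.0165}}

```text
clock: 17.22
eef_pos: [393.0, -415.0, 160.7]
tcp_rot: [-3.142, 0.0, -0.786]
contact_force: [-0.5, -0.4, -3.3]
opening: 0.192
```

Call:
{"name": "servo_tool", "arguments": {"series": [0,0,0,0,0,0,0,0], "gripper": 0.017}}

```text
clock: 17.38
eef_pos: [393.0, -415.0, 160.7]
tcp_rot: [-3.142, 0.0, -0.786]
contact_force: [-0.1, -0.4, -3.5]
opening: 0.204
```

```bash
python3 k2.py
```

```text
17.4333 [ 393.  -415.   160.7] -45.0 grip rel jar fwd,left -95.5 -0.8 [-0.   0.6 -4.1] [-0.16  0.1  -0.02] 0.2
[258.  148.5   5.5 186. ] fwd of grip 59.4 -28.7
[262.2 148.5   4.7 219. ] fwd of grip 60.4 -16.4
[267.5 147.5   5.8 209. ] fwd of grip 55.8 -1.3
[275.8 146.8   4.7 199. ] fwd of grip 53.5 22.5
```

Call:
{"name": "servo_tool", "arguments": {"series": [0,0,0,0,0,0,0,0], "gripper": 0.0173}}

```text
clock: 17.6
eef_pos: [393.0, -415.0, 160.7]
tcp_rot: [-3.141, -0.0, -0.786]
contact_force: [0.3, 0.1, -3.2]
opening: 0.204
```

```bash
python3 k2.py
```

```text
17.65 [ 393.  -415.1  160.8] -45.0 grip rel jar fwd,left -95.5 -0.9 [-0.4 -2.3 -1.8] [-0.14  0.06  0.05] 0.203
[267.5 150.    5.8 191. ] fwd of grip 70.6 -0.8
[258.5 149.2   4.9 202. ] fwd of grip 64.1 -26.9
[277.  149.    5.2 188. ] fwd of grip 67.2 26.4
[271.5 151.5   4.6 216. ] fwd of grip 80.2 10.9
[262.8 152.5   5.4 221. ] fwd of grip 83.9 -14.0
[276.  144.5   5.8 164. ] fwd of grip 40.2 23.2
```

Call:
{"name": "servo_tool", "arguments": {"series": [0,0,0,0,0,0,0,0], "gripper": 0.0176}}

```text
clock: 17.82
eef_pos: [393.2, -415.2, 160.9]
tcp_rot: [-3.141, -0.001, -0.786]
contact_force: [-0.4, -0.6, -1.3]
opening: 0.204
```

```bash
python3 k2.py
```

```text
17.8667 [ 393.2 -415.2  160.9] -45.0 grip rel jar fwd,left -95.4 -1.0 [ 0.1  0.6 -1.2] [-0.08 -0.02  0.01] 0.202
[257.8 157.2   5.8 184. ] fwd of grip 109.6 -26.8
[275.8 157.8   5.4 198. ] fwd of grip 116.5 23.7
[267.8 159.    6.3 222. ] fwd of grip 121.5 1.5
```

Call:
{"name": "servo_tool", "arguments": {"series": [0,0,0,0,0,0,0,0]}}

```text
clock: 18.03
eef_pos: [393.0, -415.1, 160.8]
tcp_rot: [-3.142, -0.0, -0.786]
contact_force: [-0.7, -0.1, -1.3]
opening: 0.208
```

```bash
python3 k2.py; python3 - <<'E'
from h import *
im=grab_frame("scene")
for b in balls(im,230,130,90,90,p2=11):
    if b[3]>140:
        print(np.round(b,1),[(z,(px2w("scene",b[:2],z)[:2]-[460,-347]).round(0).tolist()) for z in(23,90)])
E
```

```text
18.0833 [ 393.1 -415.1  160.8] -45.0 grip rel jar fwd,left -95.5 -0.9 [ 0.2 -0.7 -2.1] [-0.03  0.01 -0.01] 0.205
[288.2 142.2   4.8 174. ] [(23, [-207.0, -130.0]), (90, [-121.0, -40.0])]
[289.5 158.5   6.3 189. ] [(23, [-133.0, -52.0]), (90, [-54.0, 31.0])]
```

Call:
{"name": "servo_tool", "arguments": {"series": [0,0,0,0,0,0,0,0,0,0,0,0,0,0,0,0], "gripper": 0.0, "newtons": 120}}

```text
clock: 18.47
eef_pos: [393.0, -415.1, 160.7]
tcp_rot: [-3.142, -0.0, -0.786]
contact_force: [0.4, 1.0, -1.3]
opening: 0.143
```

Call:
{"name": "servo_tool", "arguments": {"series": [0,0,0.01,0,0,0,0.03,0,0,0,0.03,0,0,0,0.03,0,0,0,0,0]}}

```text
clock: 18.88
eef_pos: [395.2, -417.3, 267.7]
tcp_rot: [3.141, -0.009, -0.786]
contact_force: [0.3, -2.8, -0.4]
opening: 0.143
```

```bash
python3 k2.py; python3 - <<'E'
from h import *
for n in("scene","top"):
    im=grab_frame(n);cv2.imwrite(f"pics/q_{n}.png",im)
    c=w2px(n,[460,-347,30])[0];x0,y0=int(c[0]-40),int(c[1]-40)
    print(n,c)
    for b in balls(im,x0,y0,80,80,p2=11):
        if b[3]>120: print(np.round(b,1),im[int(b[1]),int(b[0])],(px2w(n,b[:2],23)[:2]-[460,-347]).round(0))
E
```

```text
18.9333 [ 394.4 -416.6  264.8] -45.0 grip rel jar fwd,left -95.6 -2.8 [-0.5 -0.  -2.9] [-0.02  0.07 -0.02] 0.145
scene [270.4 179.9]
top [462.6 292.9]
[476.  305.    5.1 137. ] [92 94 92] [-26. -30.]
```

Call:
{"name": "servo_tool", "arguments": {"series": [0.0237,0.0179,0,5.4,0.0237,0.0179,0,5.4,0.0237,0.0179,0,5.4,0.0237,0.0179,0,5.4,0.0237,0.0179,0,5.4,0.0237,0.0179,0,5.4,0.0237,0.0179,0,5.4,0.0237,0.0179,0,5.4]}}

```text
clock: 19.7
eef_pos: [582.6, -270.3, 258.6]
tcp_rot: [-3.14, 0.003, -0.027]
contact_force: [-0.1, -0.2, -2.6]
opening: 0.141
```

Call:
{"name": "servo_tool", "arguments": {"series": [0,0,0,0,0,0,-0.03,0,0,0,-0.03,0,0,0,-0.03,0,0,0,-0.02,0,0,0,-0.01,0,0,0,0,0,0,0,0,0]}}

```text
clock: 20.37
eef_pos: [582.2, -271.8, 140.3]
tcp_rot: [-3.141, 0.001, -0.032]
contact_force: [0.2, 0.4, -1.2]
opening: 0.147
```

```bash
python3 - <<'E'
from h import *
s=sense();print(s["clock"],s["eef_pos"],s["contact_force"],np.degrees(s["tcp_rot"][2]))
for n in("scene","top"):
    im=grab_frame(n);cv2.imwrite(f"pics/r_{n}.png",im)
    c=w2px(n,[460,-347,30])[0];x0,y0=int(c[0]-40),int(c[1]-40)
    for b in balls(im,x0,y0,80,80,p2=11):
        print(n,np.round(b,1),im[int(b[1]),int(b[0])],(px2w(n,b[:2],23)[:2]-[460,-347]).round(0))
im=cv2.imread("pics/r_scene.png")
# scan for bright balls on the pan / tub
for b in balls(im,270,170,220,160,p2=14):
    if im[int(b[1]),int(b[0])].mean()>120: print("other",np.round(b,1),im[int(b[1]),int(b[0])])
E
```

```text
20.3667 [ 582.19190332 -271.84036414  140.30337016] [ 0.20890799  0.42087548 -1.18473293] -1.8474800646544651
scene [281.  167.8   5.8  73. ] [65 67 64] [-76. -33.]
scene [282.  190.2   4.7  85. ] [65 67 64] [ 9. 57.]
scene [246.5 158.2   4.7  50. ] [32 33 32] [ -45. -159.]
scene [237.2 146.5   5.8  36. ] [27 28 39] [ -76. -240.]
scene [281.2 206.    5.1 135. ] [112 114 109] [ 64. 110.]
scene [240.8 167.2   4.6 199. ] [120 127 124] [   3. -131.]
```

Call:
{"name": "servo_tool", "arguments": {"series": [0,0,0,0,0,0,0,0,0,0,-0.01,0,0,0,-0.01,0,0,0,-0.01,0,0,0,0,0], "gripper": 0.016, "newtons": 20}}

```text
clock: 20.97
eef_pos: [580.8, -271.0, 107.6]
tcp_rot: [-3.14, 0.004, -0.032]
contact_force: [0.0, -0.1, -2.5]
opening: 0.185
```

Call:
{"name": "servo_tool", "arguments": {"series": [0,0,-0.006,0,0,0,-0.006,0,0,0,-0.006,0,0,0,0,0]}}

```text
clock: 21.3
eef_pos: [583.8, -273.6, 93.3]
tcp_rot: [3.139, -0.003, -0.032]
contact_force: [-1.3, -2.4, 6.8]
opening: 0.19
```

Call:
{"name": "servo_tool", "arguments": {"series": [0,0,-0.005,0,0,0,-0.005,0,0,0,0,0]}}

```text
clock: 21.55
eef_pos: [584.7, -274.3, 84.2]
tcp_rot: [3.138, -0.005, -0.032]
contact_force: [0.4, -6.1, 9.8]
opening: 0.189
```

Call:
{"name": "servo_tool", "arguments": {"series": [0,0,-0.005,0,0,0,-0.004,0,0,0,0,0]}}

```text
clock: 21.8
eef_pos: [584.3, -273.6, 74.7]
tcp_rot: [3.139, -0.004, -0.032]
contact_force: [1.0, -3.7, 6.4]
opening: 0.191
```

Call:
{"name": "servo_tool", "arguments": {"series": [0,0,-0.0025,0,0,0,0,0]}}

```text
clock: 21.97
eef_pos: [584.2, -273.4, 72.3]
tcp_rot: [3.139, -0.004, -0.032]
contact_force: [1.5, -4.2, 5.5]
opening: 0.188
```

Call:
{"name": "servo_tool", "arguments": {"series": [0,0,-0.002,0,0,0,-0.001,0,0,0,0,0]}}

```text
clock: 22.22
eef_pos: [584.1, -273.3, 69.2]
tcp_rot: [3.139, -0.003, -0.032]
contact_force: [0.2, -5.5, 5.7]
opening: 0.188
```

Call:
{"name": "servo_tool", "arguments": {"series": [0,0,0,0,0,0,0,0], "gripper": 0.025}}

```text
clock: 22.38
eef_pos: [582.7, -271.9, 68.2]
tcp_rot: [-3.142, -0.0, -0.032]
contact_force: [0.3, -0.2, -0.4]
opening: 0.292
```

Call:
{"name": "servo_tool", "arguments": {"series": [0,0,0,0,0,0,0,0,0,0,0,0,0,0,0.01,0,0,0,0.03,0,0,0,0.04,0,0,0,0.04,0,0,0,0.04,0], "gripper": 0.06}}

```text
clock: 23.05
eef_pos: [582.3, -271.6, 230.5]
tcp_rot: [-3.141, 0.0, -0.032]
contact_force: [1.2, 0.0, -0.0]
opening: 0.699
```

Call:
{"name": "servo_tool", "arguments": {"series": [-0.02,0.03,0.01,0,-0.02,0.035,0,0,-0.02,0.035,0,0,-0.02,0.035,0,0,-0.02,0.035,0,0,-0.02,0.035,0,0,-0.02,0.035,0,0,-0.02,0.035,0,0]}}

```text
clock: 23.72
eef_pos: [421.3, 4.5, 238.9]
tcp_rot: [-3.141, -0.001, -0.032]
contact_force: [0.1, 1.4, -0.1]
opening: 0.703
```

Call:
{"name": "servo_tool", "arguments": {"series": [-0.02,0.035,0,0,-0.02,0.035,0,0,-0.02,0.035,0,0,-0.02,0.03,0,0,0,0,0,0,0,0,0,0]}}

```text
clock: 24.22
eef_pos: [341.8, 139.6, 238.9]
tcp_rot: [-3.141, -0.001, -0.027]
contact_force: [0.5, -0.7, 0.2]
opening: 0.704
```

```bash
python3 - <<'E'
from h import *
s=sense();print(s["clock"],s["eef_pos"],s["contact_force"])
for n in("scene","top"):
    im=grab_frame(n);cv2.imwrite(f"pics/u_{n}.png",im)
    c=w2px(n,[460,-347,30])[0];x0,y0=int(c[0]-40),int(c[1]-40)
    for b in balls(im,x0,y0,80,80,p2=11):
        print(n,np.round(b,1),im[int(b[1]),int(b[0])],(px2w(n,b[:2],23)[:2]-[460,-347]).round(0))
im=cv2.imread("pics/u_top.png");g=cv2.cvtColor(im,6)
# brightness blobs inside jar
m=np.zeros_like(g);c=w2px("top",[460,-347,30])[0];cv2.circle(m,(int(c[0]),int(c[1])),24,255,-1)
print("jar floor median",np.median(g[m>0]),"bright px",((g>100)&(m>0)).sum())
n,l,st,ce=cv2.connectedComponentsWithStats(((g>95)&(m>0)).astype(np.uint8));print(st[1:].tolist(),ce[1:].round(1).tolist())
# scoop profile top: lip edge and handle
print("handle/pan black px bbox");h=(g[200:270,370:450]<35);ys,xs=np.where(h);print(xs.min()+370,xs.max()+370,ys.min()+200,ys.max()+200)
t0=cv2.imread("pics/top0.png",0)[200:270,370:450]<35;ys,xs=np.where(t0);print(xs.min()+370,xs.max()+370,ys.min()+200,ys.max()+200)
E
```

```text
24.2167 [341.76004062 139.62011951 238.92322434] [ 0.47269807 -0.7288145   0.16982776]
scene [280.  167.8   6.3  71. ] [67 69 67] [-74. -35.]
scene [252.8 202.5   5.2 188. ] [123 131 129] [104.  38.]
scene [254.  170.    5.8  86. ] [68 70 68] [-13. -87.]
scene [252.5 191.2   6.1  26. ] [35 37 36] [68. -4.]
scene [257.2 141.8   6.3  44. ] [30 33 89] [-142. -214.]
scene [279.2 201.8   5.8 199. ] [126 134 132] [54. 91.]
scene [264.5 172.8   6.1  46. ] [55 55 54] [-23. -51.]
top [445.  310.8   5.8  41. ] [44 44 42] [-39.  39.]
top [461.8 317.5   6.3 128. ] [81 83 80] [-54.   3.]
top [438.8 301.    6.1  44. ] [41 39 38] [-17.  52.]
jar floor median 45.0 bright px 0
[] []
handle/pan black px bbox
408 438 229 238
405 436 228 238
```

```bash
python3 - <<'E'
from h import *
for n,f0 in(("top","top0"),("scene","scene0")):
    a=cv2.imread(f"pics/{f0}.png",0);b=cv2.imread(f"pics/u_{n}.png",0)
    d=cv2.GaussianBlur(cv2.absdiff(a,b),(3,3),0)
    k,l,st,ce=cv2.connectedComponentsWithStats((d>18).astype(np.uint8))
    for i in range(1,k):
        if st[i,4]>15: m=l==i;print(n,st[i].tolist(),ce[i].round(0).tolist(),"before",int(a[m].mean()),"after",int(b[m].mean()))
b=cv2.imread("pics/u_top.png",0);np.set_printoptions(linewidth=250)
print(b[262:326:3,434:498:3])
E
```

```text
top [64, 202, 3, 15, 41] [65.0, 209.0] before 56 after 81
top [172, 207, 102, 16, 257] [235.0, 214.0] before 85 after 113
top [65, 212, 209, 68, 8956] [175.0, 245.0] before 101 after 65
top [275, 218, 21, 54, 704] [285.0, 244.0] before 79 after 120
top [385, 218, 14, 4, 27] [389.0, 219.0] before 72 after 99
top [373, 222, 3, 20, 34] [374.0, 231.0] before 93 after 116
top [403, 225, 10, 13, 58] [407.0, 231.0] before 42 after 75
top [424, 227, 13, 3, 31] [430.0, 228.0] before 64 after 91
top [434, 230, 7, 9, 38] [438.0, 234.0] before 86 after 47
top [419, 237, 6, 4, 17] [421.0, 238.0] before 73 after 39
top [411, 239, 3, 17, 35] [412.0, 247.0] before 56 after 84
top [373, 246, 2, 11, 17] [374.0, 252.0] before 95 after 118
top [140, 284, 458, 196, 19303] [364.0, 429.0] before 64 after 104
top [112, 314, 110, 166, 4431] [160.0, 408.0] before 113 after 59
top [299, 340, 146, 94, 6331] [368.0, 387.0] before 112 after 79
top [607, 440, 33, 40, 823] [628.0, 460.0] before 51 after 119
top [260, 451, 10, 4, 25] [265.0, 452.0] before 79 after 48
top [268, 474, 11, 6, 45] [272.0, 477.0] before 7
[... 2728 characters left out ...]
4  43  42  45  43  46  47  46  43  44  43  42  46  57  85  73]
 [ 99  41  35  46  77  53  43  43  46  45  44  44  46  45  42  46  43  44  51  77  75  73]
 [112  74  41  38  49  82  51  44  46  44  45  44  47  44  45  44  43  48  73  82  73  74]
 [115 105  56  42  36  48  79  66  46  45  45  44  46  45  45  46  51  75  84  77  73  90]
 [112 112 107  64  41  35  40  62  78  67  50  48  47  46  53  73  82  80  76  76  76 112]
 [114 113 114 111  84  51  38  38  39  54  67  76  80  74  69  72  78  75  78  80 104 113]
 [114 113 112 112 112 109  91  67  47  37  37  39  50  63  75  77  78  84  97 113 114 115]
 [116 115 114 115 111 112 113 111 110 101 102 101 104 109 108 106 104 114 119 119 112 114]]
```

```bash
python3 - <<'E'
from h import *
n1=cv2.imread("pics/n1.png");print("ball px",[n1[y,x].tolist() for x,y in[(429,254),(440,259),(423,261)]],"jar px",n1[175:185:3,262:280:4].mean(2).astype(int).tolist())
import glob
for f in sorted(glob.glob("pics/p1*.png"))+["pics/q_scene.png","pics/r_scene.png","pics/u_scene.png","pics/q_top.png","pics/u_top.png","pics/top0.png","pics/scene0.png"]:
    im=cv2.imread(f);g=im.min(2)
    k,l,st,ce=cv2.connectedComponentsWithStats((g>150).astype(np.uint8))
    print(f,[(ce[i].round(0).tolist(),int(st[i,4])) for i in range(1,k) if 8<st[i,4]<400])
E
```

```text
ball px [[142, 146, 142], [143, 146, 143], [142, 146, 143]] jar px [[57, 58, 58, 57, 58], [63, 62, 63, 75, 83], [82, 80, 80, 74, 71], [71, 73, 74, 74, 73]]
pics/p15.9.png []
pics/p16.6.png []
pics/p17.1.png []
pics/p17.4.png []
pics/p17.6.png []
pics/p17.9.png []
pics/p18.1.png []
pics/p18.9.png []
pics/q_scene.png []
pics/r_scene.png []
pics/u_scene.png []
pics/q_top.png []
pics/u_top.png []
pics/top0.png []
pics/scene0.png []
```

```bash
python3 - <<'E'
from h import *
import glob
for f in sorted(glob.glob("pics/p1[78]*.png"))+["pics/q_scene.png","pics/r_scene.png","pics/u_scene.png","pics/q_top.png","pics/u_top.png"]:
    im=cv2.GaussianBlur(cv2.imread(f),(3,3),0);g=im.min(2)
    k,l,st,ce=cv2.connectedComponentsWithStats((g>131).astype(np.uint8))
    print(f,[(ce[i].round(0).tolist(),int(st[i,4])) for i in range(1,k) if 5<st[i,4]<600])
# jar interior in scene: sequence
np.set_printoptions(linewidth=250)
for f in("scene0","p17.9","p18.1","u_scene"):
    print(f);print(cv2.imread(f"pics/{f}.png",0)[150:206:4,240:304:3])
E
```

```text
pics/p17.1.png [([271.0, 148.0], 6), ([343.0, 206.0], 386), ([634.0, 383.0], 8), ([602.0, 392.0], 12), ([620.0, 391.0], 18)]
pics/p17.4.png [([343.0, 206.0], 389), ([636.0, 384.0], 15), ([620.0, 391.0], 20), ([603.0, 392.0], 7)]
pics/p17.6.png [([343.0, 206.0], 388), ([635.0, 384.0], 12), ([620.0, 391.0], 20)]
pics/p17.9.png [([267.0, 160.0], 6), ([262.0, 169.0], 6), ([343.0, 206.0], 387), ([634.0, 383.0], 7), ([620.0, 391.0], 18)]
pics/p18.1.png [([343.0, 206.0], 389), ([636.0, 384.0], 10), ([620.0, 391.0], 20)]
pics/p18.9.png [([342.0, 206.0], 378)]
pics/q_scene.png [([343.0, 206.0], 377), ([619.0, 390.0], 7)]
pics/r_scene.png [([342.0, 206.0], 382), ([636.0, 384.0], 29), ([621.0, 392.0], 39)]
pics/u_scene.png [([343.0, 206.0], 390), ([636.0, 384.0], 18), ([621.0, 392.0], 29)]
pics/q_top.png []
pics/u_top.png []
scene0
[[117 118 118 115 117 119 118 121 123 123 124 124 124 125 125 124 125 125 124 124 125 124]
 [117 117 117 117 119 117 119 119 120 119 121 123 125 125 125 124 124 123 124 123 124 123]
 [119 118 120 119 120 118 117 116 107 104 101 103 109 117 124 125 124 124 124 123 123
[... 4152 characters left out ...]
3  53  55  55  56  56  55  57  63  81  68 126 128 127 127 127]
 [124 125 111  59  75  74  64  59  58  59  61  68  76  81  71  67  60 113 123 122 123 122]
 [122 122  79  54  61  65  68  70  70  70  73  71  71  71  70  65  49 104 122 122 122 123]
 [124 123  80  40  37  48  64  68  70  71  72  72  70  66  53  48  57  79 123 123 124 123]
 [128 130 109  36  36  38  38  42  48  49  49  48  49  55  66  66  56  92 124 124 125 124]
 [131 132 132  73  34  35  37  38  39  40  66  69  71  71  63  53  94 123 123 123 124 123]
 [133 132 131 132 118  73  36  35  37  37  56  57  56  68 100 123 126 125 124 126 127 128]
 [129 130 127 128 129 126  63  48  42  69 117 107 131 132 133 133 132 131 130 129 128 129]]
```

```bash
python3 - <<'E'
from h import *
J=np.array([460,-347.])
K,r,t=cam("scene");C=(-cv2.Rodrigues(r)[0].T@t)[:2];u=(C-J)/np.linalg.norm(C-J)
P=lambda s,z:[*(J+u*s),z]
print("camdir",u,"far rim inner",w2px("scene",[P(-58,68),P(58,68),P(-62,68),P(62,68)]).tolist())
for z in(10,20,30,40,50): print(z,"far floor edge",w2px("scene",[P(-55.5,z)]).tolist(),"ball top far / near-most visible",w2px("scene",[P(-40,z+26),P(0,z+26)]).tolist())
b=cv2.imread("pics/u_scene.png",0);a=cv2.imread("pics/scene0.png",0)
for im in(a,b): print(im[150:192,268].tolist())
for z in(10,30,50): print("top",z,w2px("top",[[460,-347-(55.5),z],[460,-347+55.5,z],[460-55.5,-347,z]]).tolist())
print(cv2.imread("pics/u_top.png",0)[290,436:505].tolist())
E
```

```text
camdir [0.65148965 0.75865752] far rim inner [[268.29998779296875, 158.6999969482422], [270.3999938964844, 179.6999969482422], [268.20001220703125, 158.0], [270.3999938964844, 180.5]]
10 far floor edge [[269.8999938964844, 175.60000610351562]] ball top far / near-most visible [[269.5, 171.0], [270.20001220703125, 178.1999969482422]]
20 far floor edge [[269.70001220703125, 172.8000030517578]] ball top far / near-most visible [[269.20001220703125, 168.1999969482422], [269.8999938964844, 175.3000030517578]]
30 far floor edge [[269.3999938964844, 170.0]] ball top far / near-most visible [[268.8999938964844, 165.3000030517578], [269.6000061035156, 172.39999389648438]]
40 far floor edge [[269.1000061035156, 167.1999969482422]] ball top far / near-most visible [[268.6000061035156, 162.39999389648438], [269.29998779296875, 169.39999389648438]]
50 far floor edge [[268.79998779296875, 164.3000030517578]] ball top far / near-most visible [[268.3999938964844, 159.39999389648438], [269.0, 166.5]]
[124, 124, 124, 123, 120, 120, 120, 116, 103, 83, 72, 71, 71, 71, 71, 70, 68, 62, 55, 51, 52, 52, 52,
[... 179 characters left out ...]
55, 56, 55, 55, 55, 60, 74, 86, 79, 72, 71, 72, 71, 72, 70, 68, 59, 50, 46]
top 10 [[485.0, 293.70001220703125], [435.70001220703125, 293.8999938964844], [461.70001220703125, 318.70001220703125]]
top 30 [[487.70001220703125, 292.79998779296875], [437.6000061035156, 293.0], [464.0, 318.20001220703125]]
top 50 [[490.3999938964844, 291.8999938964844], [439.5, 292.1000061035156], [466.3999938964844, 317.70001220703125]]
[40, 42, 52, 66, 79, 77, 55, 35, 32, 37, 41, 44, 45, 43, 43, 44, 43, 45, 44, 42, 43, 44, 45, 45, 45, 45, 45, 44, 44, 46, 46, 45, 47, 45, 45, 45, 45, 45, 43, 44, 43, 44, 43, 44, 43, 43, 41, 41, 42, 43, 42, 42, 43, 44, 46, 50, 52, 52, 57, 71, 84, 83, 79, 84, 97, 108, 114, 118, 118]
```

```bash
python3 - <<'E'
from h import *
# lid check: free-edge border predicted vs dark edge contrast in scene for several angles
H=TC+125*AX;g=cv2.imread("pics/u_scene.png",0).astype(float);t0=cv2.imread("pics/scene0.png",0).astype(float)
for th in(90,96,100,104,108):
    c,s=np.cos(np.radians(th)),np.sin(np.radians(th))
    P=[[*(H-r*c*AX+y*AY),56+r*s] for r in(269,) for y in np.linspace(-50,50,15)]
    uv=w2px("scene",P).astype(np.float32).reshape(-1,1,2);f=lambda im:cv2.remap(im.astype(np.float32),uv,None,1).mean().round(1)
    print(th,f(g),f(t0))
print(sign_off())
E
```

```text
90 128.6 124.1
96 131.0 126.7
100 129.8 125.9
104 85.1 125.0
108 126.4 124.4
the job is handed in; nothing more can be done
None
```

I handed the job in at about 24 s of robot time. As far as I can tell, all five balls are in the jar, but I could not see them at rest there.

**What I did**
- **Lid:** I pushed the scoop's lip under the ledge, raised the lid along its arc, then pushed it past upright.
- **Scooping:** I drove the scoop flat along the tub floor to the ramp. I then moved the grip to the handle's tail and pressed down, which tipped the nose up about 9°. All five balls rolled to the back of the pan.
- **Pouring:** Above the jar I eased the grip until the scoop tipped forward under its own weight, so the balls rolled out over the mouth from roughly 20 mm above the rim.
- **Scoop:** I levelled it by pressing its lip on the bench where it first stood, let go and moved the arm clear.

**Last checks**
- **Lid open:** its grey border shows in the camera image at about 104°, where I left it.
- **Scoop:** it is empty. Handle and lip sit about 5 mm from their start positions by the same shift, so it is level.
- **Bench and tub:** I found no ball-bright spots on the bench or in the tub.
- **Wrist force:** the most I saw was about 30 N.

**What could not be confirmed**
- **Balls in the jar:** neither camera shows them. Both show a dark surface about 40 mm above the bench, which would hide balls lying on the floor. The evidence is indirect: one frame shows balls going into the mouth, and the scoop was empty afterwards with the load on the wrist down to the scoop's own weight.
- **Other labware:** I compared before and after images by number only, because the picture allowance was used up. I saw no movement apart from the arm, its shadows, the lid and the scoop.

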